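Take a contact temperature reading inside the grill

TASK

The contact grill is unplugged and I want to know whether its lower plate has cooled enough to be wiped: swing the lid up by its handle and back past upright so that it stays open by itself, then lift the contact thermometer out of its wooden stand. Hold the thermometer's sprung foot on the bright round pad in the middle of the lower plate, square to the sloping plate, pressed lightly so that the foot is about half-way in, neither just touching nor bottomed, and finish while still holding it there. The plates may still be hot and scratch easily, so touch them with nothing but the foot and never press hard, and leave the stand and the tin, salt shaker and lemon next to it where they are.

Things in the scene. Friction and masses are not known exactly. Their poses are not given: they have to be found in the camera images.
- grill: Black and steel contact grill, 165 mm deep (x) by 246 mm wide (y), closed lid top 100 to 132 mm high; it does not move. Origin: centre of its footprint on the worktop; x points to its back (hinge side), y to its left, z up. Its front with the handle faces the robot, within 0.2 rad. A grease tray, 13 mm high, reaches 108 mm in front of the origin.
- lid (a joint): Lid hinge: 0 closed, 1.85 rad fully open against its stop. The lid (0.7 kg with its plate, lightly damped) falls shut if let go below 1.58 rad; let go above 1.67 rad it falls back to its stop and stays.
- lid_hinge (a point): Middle of the lid's hinge axis, 85 mm behind and 101 mm above the grill's origin. The axis is the grill's y; the lid opens by a turn about +y (the handle goes up, then back). The point turns with the lid.
- lid_handle (a point): Middle of the lid's handle bar: a round steel bar, 18 mm in diameter, 136 mm long, along the grill's y, about 85 mm above the worktop when closed. It lies 219 mm along -x and 34 mm along +z from the hinge in the lid's frame (the point's own axes). Clear gap between the bar and the lid's front edge: 38 mm.
- lower_plate: Lower cooking plate, dark steel, 140 by 214 mm, with ribs 3 mm high running front to back. Fixed to the grill. Its origin is the centre of its upper face, 70 mm above the worktop; its z is square to the sloping plate (leaning 0.22 rad towards the grill's front).
- plate_pad (a point): Centre of the top of the bright round aluminium pad, 40 mm in diameter, in the middle of the lower plate, 1.5 mm above the plate; the ribs stop short of it. z is square to the plate.
- upper_plate: Upper cooking plate, dark steel, on the underside of the lid, 140 by 214 mm.
- thermometer: Contact thermometer, 188 mm long, 0.1 kg, standing foot down in the stand. Origin: on its axis at the underside of the foot when that is fully out; z runs up to the handle. Red flat-sided handle from z = 94 to 188 mm, 30 mm (x) by 20 mm (y): grip it across y. Below: black collar 32 mm wide, steel stem 10 mm, copper foot 14 mm in diameter. Lift it over 85 mm straight up to leave the stand.
- foot (a joint): How far the sprung foot is pushed in along the thermometer's +z: 0 fully out, 0.008 m bottomed. Spring: 0.9 N to start, 4.5 N at 8 mm (0.45 N per mm).
- foot_tip (a point): Centre of the underside of the foot (moves with the foot).
- stand: Square wooden block, 80 by 80 by 95 mm, 0.5 kg, loose on the worktop, with one hole of 21 mm in its top, 90 mm deep, in which the thermometer stands on its collar. Origin: centre of its underside.
- small_tin: Closed green food tin, 57 mm in diameter, 72 mm high, beyond the stand; origin: centre of its underside. To be left alone.
- salt_shaker: Glass salt shaker with a grey cap, 44 mm in diameter, 90 mm high, beyond the stand; origin: centre of its underside. To be left alone.
- lemon: Lemon, 76 by 56 by 55 mm, near the front edge between grill and stand; origin: centre of its underside. To be left alone.

How it is judged:
On the way, in this order (a step that is already met when the one before it is completed fails the run):
1. the lid has been swung back past upright (beyond 1.7 rad) (value of joint lid above 1.7 rad), for 0.3 s.
2. the thermometer is held in the fingers, clear of the stand (z of thermometer in the frame of stand above 0.097 m and contact force between the fingers and thermometer above 1 N), for 0.2 s.
At the end, for the whole second after the job is handed in: Lid open past 1.7 rad, robot off the grill; thermometer still, in the fingers, foot within 13 mm of the pad's centre, within 0.12 rad of square, pushed in 1.5 to 7.2 mm at 1 to 7 N, clear of upper plate and stand; stand, tin, shaker and lemon within 30 mm of their starts, upright (value of joint lid above 1.7 rad and contact force between each of the arm, the fingers and grill below 0.5 N and contact force between the fingers and thermometer above 1 N and distance between foot_tip and plate_pad below 0.013 m and angle between the z axis of thermometer and the z axis of plate_pad, either way round below 0.12 rad and value of joint foot between 0.0015 and 0.0072 m and contact force between thermometer and lower_plate between 1 and 7 N and contact force between thermometer and upper_plate below 0.2 N and contact force between thermometer and stand below 0.2 N and linear speed of thermometer below 0.02 m/s and angle between each of stand, small_tin, salt_shaker's own z axis and vertical below 0.1 rad and distance of each of stand, small_tin, salt_shaker, lemon from where it was at the start of the episode below 0.03 m); the arm keeps its last pose, push and grip.
It fails at once if the robot touches a cooking plate (contact force between any of the fingers, the arm and lower_plate above 1 N or contact force between any of the fingers, the arm and upper_plate above 1 N).
It fails at once if the thermometer is pressed hard on the lower plate (over 15 N) (contact force between thermometer and lower_plate above 15 N).
It fails at once if the thermometer hits the upper plate (contact force between thermometer and upper_plate above 2 N).
It fails at once if the stand or a bystander is pushed more than 40 mm away (distance of any of stand, small_tin, salt_shaker, lemon from where it was at the start of the episode above 0.04 m).
It also fails if it takes over 64 s, if anything falls off the work surface, if the arm or the gripper's body presses on something with over 40 N, if the wrist force passes 120 N, or if a joint passes its speed limit or range.

ROBOT

A 7-joint arm with a two-finger parallel gripper is mounted at the origin on a cart in front of the work surface, level with it; the furniture and walls round the work are solid. World frame = base frame: x ahead of the robot, y to its left, z up, the work surface at z = 0. Lengths are in m, angles in rad, forces in N, time in s.
With the tool pointing down it reaches from about 0.425 to 0.925 m from the base axis. Payload 6.8 kg.
Tool frame: the origin (TCP) lies on the centre line of the jaws, within the pads' length; the fingertips stand 14 mm ahead of it and the grasp point (between the pads) lies 5 mm behind it (bot.finger_overhang is the distance from the TCP to the fingertips, in m); z points along the fingers, y is the line along which they close (so a half turn about z gives the same grasp; the last joint's range is limited). The gripper opens to 85 mm and grips with 20 to 120 N. Pads are 22 mm wide; open, the fingers measure 114 mm over their backs; the gripper's body (76 mm by 85 mm) begins 54 mm behind the grasp point. The pads swing forward as they close: fully open they stand 13 mm farther back than shut.
Start: joints at [-1.397, 0.477, 0.022, 1.555, -0.011, 1.109, -0.083], TCP at [0.188, 0.648, 0.224] pointing down, gripper open.
Joint ranges: [-2.96, 2.96], [-0.34, 2.1], [-1.41, 1.46], [0.24, 2.44], [-1.37, 4.51], [0.17, 1.92], [-2.96, 2.96]. Speed limits (rad/s): [2.39, 2.39, 3.14, 3.14, 3.14, 3.14, 3.14].

INTERFACE

Orientations are given as a unit quaternion [w, x, y, z].
In Python, from station import bot gives the robot as it stands.
- The arm moves only by the shell command python3 -m inch 'ROWS' [OPENING] [FORCE]. ROWS is JSON, a list of rows, each a list of 4 numbers: the shift along the tool's x, y, z in m, then the turn about the tool's z in degrees. A call has 1 to 12 rows; each row shifts and turns the commanded pose from where the row before left it, along the tool's axes as they then stand; what a row does not reach is not made up. A row lasts 1/10 s, in which the tool goes at most 50 mm and 8.59 degrees, less where a joint would pass 70% of its speed; a pose out of reach is approached as far as the arm can. A call is refused whole if a number of a shift passes 0.05 or a number of a turn 8.59, either way. A call with a gripper value outside its range is refused whole. OPENING is the finger opening in m, from 0 to 0.0854, set as the call begins (- or left out, the last holds). The fingers move at their own pace and stop on an object; FORCE is the grip in N (left out, the last holds). Time passes only in rows, so rows that do not move let the fingers close. It gives the time, the measured TCP pose, the force, the opening and the grip force at its end, in the units of the state.
- bot.get_obs(): the state, without advancing time (a new reading comes with each control period).
- bot.read_camera(name): name is "scene" or "top"; returns a dict with "color" (420x560x3 uint8, red, green, blue), "mtx" (3x3 intrinsics, pixels), "world_from_camera" (4x4, takes a point from camera to world coordinates). Camera axes: x right, y up, looking along -z (the intrinsics and any distortion apply to the point x, -y, -z); pixel columns grow to the right and rows downward; lengths in m; the calibration is good to about 2 mm. A picture is of the moment at which its call begins. There is no depth.
- bot.hand_in(): hands the job in; it is judged then, once.
The state is a dict: "t": time; "q": joint angles; "joint_vel": joint speeds; "joint_torque": joint torques, N m; "eef_pos": TCP position; "tool_rot": TCP orientation; "contact_force": force on the tool from outside, world axes, zero at the start; "torque": the same for the moment, N m; "gripper_width": opening from 0.0 (shut) to 1.0 (fully open); "grasp_force": force on a finger pad.
Only numpy, scipy, OpenCV 4.12 (cv2) and the standard library are available. Lean on these libraries where they do the work, as an engineer would, in place of code of your own. Each camera call takes 0.05 s, during which the arm holds its last target. There are 200 camera calls.

## Working session

There is one attempt and no reset: what is moved stays moved. The work goes in short steps, Python scripts to look and compute and a shell command to move; the robot and the scene stay as the last step left them, time stands still between calls to the robot, and variables do not carry over. Pictures are saved under pics/ and viewed, at most 10 in all, crops included, and the job is handed in when it is done.

```bash
ls; mkdir -p pics; python3 - <<'E'
from station import bot
import cv2,json
o=bot.get_obs();print({k:o[k] for k in('t','eef_pos','tool_rot','gripper_width')})
for n in('scene','top'):
    r=bot.read_camera(n);cv2.imwrite(f'pics/{n}0.png',r['color'][:,:,::-1]);print(n,r['mtx'].round(1).tolist(),r['world_from_camera'].round(3).tolist())
E
```

```text
pics
{'t': 0.0, 'eef_pos': array([0.18753199, 0.64777897, 0.22331682]), 'tool_rot': array([-6.60076234e-05,  1.40395108e-01,  9.90095118e-01, -9.30508372e-04]), 'gripper_width': 0.9990323498431838}
scene [[391.2, 0.0, 282.6], [0.0, 391.2, 205.5], [0.0, 0.0, 1.0]] [[-0.884, 0.259, -0.39, 0.199], [-0.468, -0.532, 0.706, 0.494], [-0.025, 0.806, 0.591, 0.648], [0.0, 0.0, 0.0, 1.0]]
top [[512.9, 0.0, 283.5], [0.0, 512.9, 208.6], [0.0, 0.0, 1.0]] [[0.013, 0.98, -0.198, 0.325], [-1.0, 0.019, 0.024, -0.14], [0.027, 0.198, 0.98, 1.24], [0.0, 0.0, 0.0, 1.0]]
```

View pics/scene0.png

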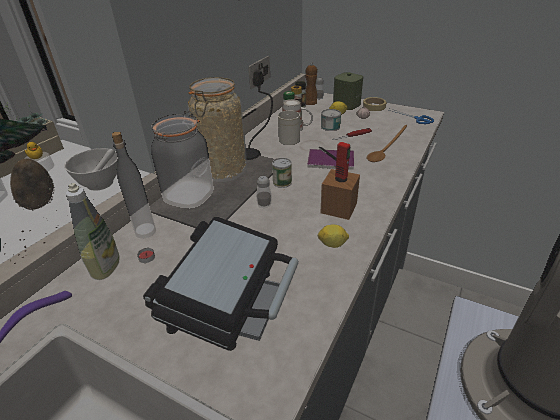

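View pics/top0.png

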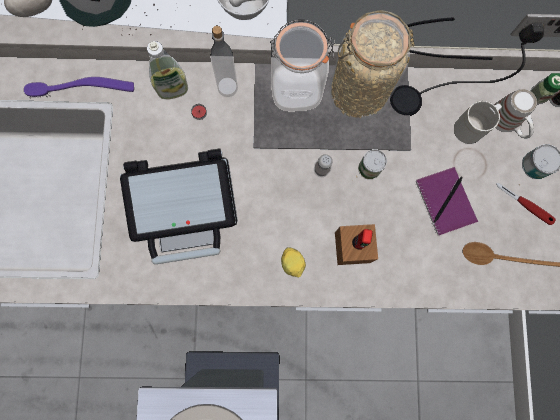

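The scene view shows the grill at about (215,280) with its handle bar at (284,287), and the stand at (340,193) with the red thermometer at (343,160). In the top view the grill is near (178,203), its bar near (186,255), the stand at (357,244), the thermometer at (365,238) and the lemon at (293,262). Next I'll enlarge the parts I need to measure.

```bash
cat > h.py <<'E'
import numpy as np,cv2
from station import bot
from scipy.spatial.transform import Rotation as R
def ray(r,u,v):
    K,T=r['mtx'],r['world_from_camera']
    d=np.array([(u-K[0,2])/K[0,0],-(v-K[1,2])/K[1,1],-1.]);return T[:3,3],T[:3,:3]@d
def onz(r,u,v,z):
    o,d=ray(r,u,v);return o+d*(z-o[2])/d[2]
def two(r1,p1,r2,p2):
    o1,d1=ray(r1,*p1);o2,d2=ray(r2,*p2)
    s=np.linalg.lstsq(np.c_[d1,-d2],o2-o1,rcond=None)[0];a=o1+s[0]*d1;b=o2+s[1]*d2
    return (a+b)/2,np.linalg.norm(a-b)
def pose():
    o=bot.get_obs();return o['eef_pos'],R.from_quat(np.roll(o['tool_rot'],-1)).as_matrix(),o
def togo(t):
    p,M,_=pose();return M.T@(np.array(t)-p)
def red(img):
    h=cv2.cvtColor(img,cv2.COLOR_RGB2HSV);return ((h[...,0]<6)|(h[...,0]>174))&(h[...,1]>170)&(h[...,2]>70)
E
python3 - <<'E'
import cv2,numpy as np
t=cv2.imread('pics/top0.png');s=cv2.imread('pics/scene0.png')
f=lambda i,x,y,w,h:cv2.resize(i[y:y+h,x:x+w],(400,300),interpolation=cv2.INTER_CUBIC)
cv2.imwrite('pics/c0.png',np.vstack([np.hstack([f(t,140,210,100,75),f(t,325,215,80,60)]),np.hstack([f(s,220,240,100,75),f(s,300,135,80,60+0)])]))
E
```

```text
(no output)
```

View pics/c0.png

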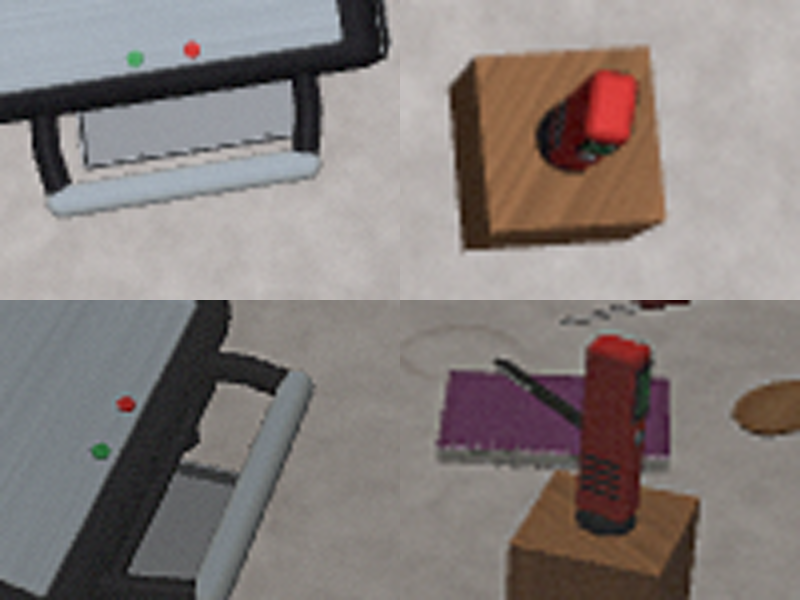

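The crops show the handle bar running from (152.5,260.8) to (219.5,251) in the top view. The thermometer's cap is at (367,236) there and at (343.6,145) in the scene view, with its narrow side across the image, roughly along world y.

```bash
python3 - <<'E'
from h import *
t=bot.read_camera('top');s=bot.read_camera('scene')
a=onz(t,152.5,260.8,.09);b=onz(t,219.5,251,.09);m=(a+b)/2
d=b-a;print('bar',a,b,m,'len',np.linalg.norm(d))
# scene bar ends: crop 4x at (220,240)
print('tri bar right',two(t,(219,251.2),s,(220+298/4,240+78/4)))
yaw=np.arctan2(-d[0]*-1,-d[1]); yaw=np.arctan2(d[0],-d[1])
gy=(a-b)/np.linalg.norm(a-b); gx=np.array([gy[1],-gy[0],0]);print('gx',gx,'yaw',np.arctan2(gx[1],gx[0]))
print('origin',m+gx*.136,'pad',m+gx*.136)
hsv=cv2.cvtColor(t['color'],cv2.COLOR_RGB2HSV)
mk=(red(t['color'])&(t['color'][...,0]>175)).astype(np.uint8);mk[:,:340]=0;mk[:,400:]=0;mk[:215]=0;mk[270:]=0
c=max(cv2.findContours(mk,0,2)[0],key=cv2.contourArea);r=cv2.minAreaRect(c);print('cap',r)
bx=cv2.boxPoints(r);w=np.array([onz(t,*p,.199)for p in bx]);print(w,w.mean(0))
print(two(t,r[0],s,(343.6,145.4)))
p,M,o=pose();print(p,M.round(3))
E
```

```text
bar [0.43422175 0.12188354 0.09      ] [ 0.45857788 -0.02601474  0.09      ] [0.44639981 0.0479344  0.09      ] len 0.14989036187397123
tri bar right (array([ 0.45997815, -0.02397582,  0.08529215]), np.float64(0.002782659609790419))
gx [0.9867097  0.16249297 0.        ] yaw 0.1632166801669357
origin [0.58059233 0.07003344 0.09      ] pad [0.58059233 0.07003344 0.09      ]
cap ((367.29730224609375, 235.7162322998047), (7.39795446395874, 12.165525436401367), 9.462322235107422)
[[ 0.47119569 -0.32916201  0.199     ]
 [ 0.496228   -0.33374143  0.199     ]
 [ 0.49395536 -0.34882604  0.199     ]
 [ 0.468936   -0.34417464  0.199     ]] [ 0.48257876 -0.33897603  0.199     ]
(array([ 0.4831364 , -0.34057426,  0.19138945]), np.float64(0.0011561090450766078))
[0.18762796 0.64802773 0.22368543] [[-0.961  0.278 -0.   ]
 [ 0.278  0.961 -0.001]
 [-0.    -0.001 -1.   ]]
```

```bash
python3 -m inch '[[0,0,0,8.06],[0,0,0,8.06],[0,0,0,8.06],[0,0,0,8.06],[0,0,0,8.06],[0,0,0,8.06],[0,0,0,8.06],[0,0,0,8.06],[0,0.04,0,0],[0,0.04,0,0],[0,0.04,0,0],[0,0.038,0,0]]' 0.044 40 && python3 -m inch '[[-0.04,0,0,0],[-0.04,0,0,0],[-0.04,0,0,0],[-0.04,0,0,0],[-0.04,0,0,0],[-0.04,0,0,0],[-0.04,0,0,0],[-0.04,0,0,0],[-0.04,0,0,0],[-0.04,0,0,0],[-0.04,0,0,0]]'; python3 - <<'E'
from h import *
p,M,o=pose();print(p,M.round(3),togo([.447,.048,.15]),o['q'].round(2),o['gripper_width'])
E
```

```text
t: 1.4
eef_pos: [0.3452, 0.6741, 0.224]
tool_rot: [0.0, 0.647, 0.763, -0.0]
contact_force: [-0.9, 0.2, 0.0]
gripper_width: 0.513
grasp_force: 0.0
t: 2.5
eef_pos: [0.4152, 0.2384, 0.2243]
tool_rot: [-0.0, 0.647, 0.763, 0.0]
contact_force: [0.7, 0.4, 0.1]
gripper_width: 0.517
grasp_force: 0.0
[0.41522205 0.23835006 0.22434307] [[-0.163  0.987  0.   ]
 [ 0.987  0.163  0.   ]
 [ 0.     0.    -1.   ]] [-0.19300628  0.00032507  0.07428558] [-1.02  0.15  0.42  2.03 -0.07  0.97 -0.41] 0.5174247980123539
```

```bash
python3 -m inch '[[-0.04,0,0,0],[-0.04,0,0,0],[-0.04,0,0,0],[-0.04,0,0,0],[-0.033,0,0,0],[0,0,0.03,0],[0,0,0.03,0],[0,0,0.015,0],[0,0,0,0]]'; python3 - <<'E'
from h import *
print(togo([.447,.048,.08]))
t=bot.read_camera('top');s=bot.read_camera('scene')
f=lambda r,x,y,w,h:cv2.resize(r['color'][y:y+h,x:x+w],(400,300),interpolation=2)
cv2.imwrite('pics/c1.png',np.hstack([f(t,130,190,120,90),f(s,190,200,140,105)])[:,:,::-1])
E
```

```text
t: 3.4
eef_pos: [0.445, 0.0491, 0.1476]
tool_rot: [-0.001, 0.647, 0.762, -0.002]
contact_force: [-1.2, 0.5, 0.8]
gripper_width: 0.511
grasp_force: 0.0
[-0.00129943  0.00207952  0.06756644]
```

View pics/c1.png

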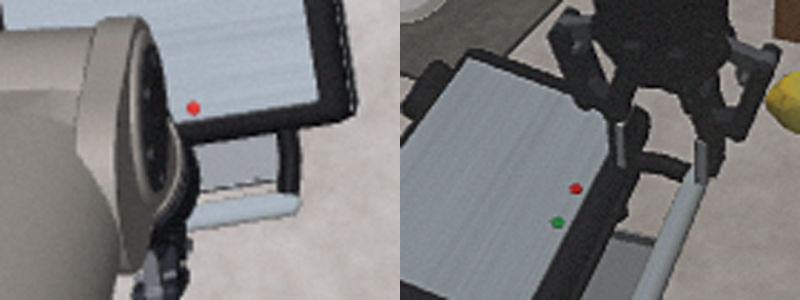

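In the crops the jaws straddle the bar, with one finger over the gap to the lid, so I'm lowering now.

```bash
python3 -m inch '[[0,0,0.02,0],[0,0.002,0.02,0],[0,0,0.01,0],[0,0,0,0]]';python3 -m inch '[[0,0,0.01,0],[0,0,0.007,0],[0,0,0,0]]'; python3 -m inch '[[0,0,0,0],[0,0,0,0],[0,0,0,0],[0,0,0,0],[0,0,0,0]]' 0 40
```

```text
t: 3.9
eef_pos: [0.4484, 0.0499, 0.0991]
tool_rot: [-0.0, 0.647, 0.763, -0.0]
contact_force: [-1.3, -0.6, -0.1]
gripper_width: 0.515
grasp_force: 0.0
t: 4.2
eef_pos: [0.4483, 0.0499, 0.0818]
tool_rot: [-0.0, 0.647, 0.763, -0.0]
contact_force: [-0.3, -1.1, 0.6]
gripper_width: 0.516
grasp_force: 0.0
t: 4.7
eef_pos: [0.4466, 0.0495, 0.0825]
tool_rot: [-0.002, 0.647, 0.762, -0.001]
contact_force: [-7.1, -1.5, 11.1]
gripper_width: 0.17
grasp_force: 38.7
```

```bash
python3 -m inch '[[0,-0.0003,-0.0221,0],[0,0.0019,-0.0221,0],[0,0.004,-0.0218,0],[0,0.0062,-0.0213,0],[0,0,0,0]]'
```

```text
t: 5.2
eef_pos: [0.463, 0.0524, 0.1724]
tool_rot: [0.001, 0.647, 0.763, 0.003]
contact_force: [0.5, 1.0, -1.2]
gripper_width: -0.001
grasp_force: 0.0
```

The grip slipped off. I'll look before trying deeper.

```bash
python3 - <<'E'
from h import *
t=bot.read_camera('top');s=bot.read_camera('scene')
f=lambda r,x,y,w,h:cv2.resize(r['color'][y:y+h,x:x+w],(400,300),interpolation=2)
cv2.imwrite('pics/c2.png',np.hstack([f(t,130,190,120,90),f(s,190,200,140,105)])[:,:,::-1])
E
```

```text
(no output)
```

View pics/c2.png

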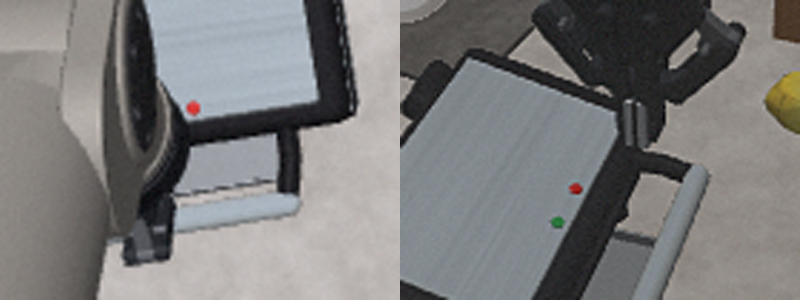

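The lid is shut again and nothing was disturbed. I'll reopen the jaws and grip lower on the bar.

```bash
python3 -m inch '[[0,0,0,0],[0,-0.015,0,0],[0,0,0,0],[0,0,0.03,0],[0,0,0.03,0],[0,0,0.02,0],[0,0,0.01,0],[0,0,0.006,0],[0,0,0,0]]' 0.044 60;python3 -m inch '[[0,0,0.006,0],[0,0,0.004,0],[0,0,0,0]]'; python3 -m inch '[[0,0,0,0],[0,0,0,0],[0,0,0,0],[0,0,0,0],[0,0,0,0]]' 0 60
```

```text
t: 6.2
eef_pos: [0.4455, 0.0492, 0.0733]
tool_rot: [-0.0, 0.647, 0.762, -0.0]
contact_force: [-0.6, -0.5, -0.1]
gripper_width: 0.516
grasp_force: 0.0
t: 6.5
eef_pos: [0.4455, 0.0495, 0.0635]
tool_rot: [-0.0, 0.647, 0.763, 0.0]
contact_force: [-0.3, 0.3, -0.0]
gripper_width: 0.514
grasp_force: 0.0
t: 7.0
eef_pos: [0.4465, 0.0496, 0.0641]
tool_rot: [0.001, 0.647, 0.763, 0.001]
contact_force: [1.4, -0.1, 4.8]
gripper_width: 0.192
grasp_force: 58.7
```

```bash
python3 -m inch '[[0,0,-0.006,0],[0,0,-0.006,0],[0,0,0,0]]'; python3 -m inch '[[0,0,-0.008,0],[0,0.001,-0.008,0],[0,0,0,0]]'
```

```text
t: 7.3
eef_pos: [0.446, 0.0495, 0.0761]
tool_rot: [0.0, 0.647, 0.763, 0.0]
contact_force: [4.1, 0.1, -3.5]
gripper_width: 0.186
grasp_force: 58.6
t: 7.6
eef_pos: [0.4463, 0.0495, 0.0919]
tool_rot: [-0.0, 0.647, 0.763, 0.0]
contact_force: [3.0, 0.5, -3.6]
gripper_width: 0.188
grasp_force: 58.9
```

```bash
python3 -m inch '[[0,0.0018,-0.0176,0],[0,0.0032,-0.0174,0],[0,0.0046,-0.0171,0],[0,0.0059,-0.0167,0],[0,0.0072,-0.0162,0],[0,0.0085,-0.0155,0]]'; python3 -m inch '[[0,0.0097,-0.0148,0],[0,0.0109,-0.014,0],[0,0.012,-0.0131,0],[0,0.013,-0.0121,0],[0,0.0138,-0.011,0],[0,0.0149,-0.0098,0],[0,0,0,0]]'
```

```text
t: 8.2
eef_pos: [0.4731, 0.0542, 0.1906]
tool_rot: [-0.003, 0.647, 0.763, -0.003]
contact_force: [-4.8, 0.6, -3.3]
gripper_width: 0.184
grasp_force: 58.5
t: 8.9
eef_pos: [0.5458, 0.0671, 0.2704]
tool_rot: [-0.006, 0.647, 0.762, -0.003]
contact_force: [-33.2, 0.7, 49.3]
gripper_width: 0.183
grasp_force: 63.5
```

The wrist force has jumped, acting outward along the lid's radius. I need to see where the bar and lid edge sit relative to the fingers.

```bash
python3 - <<'E'
from h import *
t=bot.read_camera('top');s=bot.read_camera('scene')
f=lambda r,x,y,w,h:cv2.resize(r['color'][y:y+h,x:x+w],(400,400),interpolation=2)
cv2.imwrite('pics/c3.png',np.hstack([f(t,140,150,100,100),f(s,180,130,160,160)])[:,:,::-1])
E
```

```text
(no output)
```

View pics/c3.png

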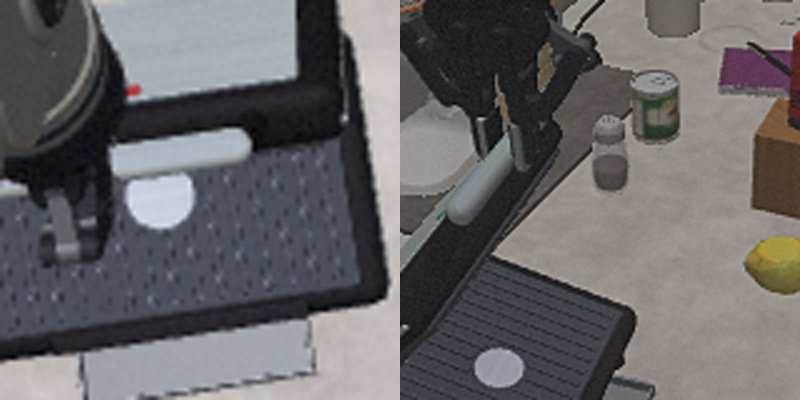

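The lid is up about 55–60° and the jaws still hold the bar. The pad is visible at about (219.6,277.2) in the scene view. I'll compute the bar axis from both views.

```bash
python3 - <<'E'
from h import *
t=bot.read_camera('top');s=bot.read_camera('scene')
def plane(r,a,b):
    o,d=ray(r,*a);_,e=ray(r,*b);n=np.cross(d,e);n/=np.linalg.norm(n);return n,n@o
n1,c1=plane(t,(170,190.75),(200,186.75));n2,c2=plane(s,(204.8,210),(224,192))
p,M,o=pose()
d=np.cross(n1,n2);d/=np.linalg.norm(d)
gy=np.array([-.1625,.987,0])
X=np.linalg.solve(np.array([n1,n2,gy]),[c1,c2,gy@p]);print('axis dir',d,'bar near TCP',X,'tool coords',M.T@(X-p))
print(two(t,(202.5,186.3),s,(224,192)))
print('pad',onz(s,219.6,277.2,.0715),o['contact_force'],p)
# hinge from model
gx=np.array([.987,.1625,0]);og=np.array([.5806,.070,0]);h=og+gx*.085+[0,0,.101];v=X-h
print('radius',np.hypot(v@gx,v[2]),'phi',np.arctan2(v[2],-v@gx))
E
```

```text
axis dir [ 0.20355583 -0.96015961 -0.19146421] bar near TCP [0.54821314 0.06746708 0.28069145] tool coords [ 6.64143298e-05  2.71392862e-03 -1.05051225e-02]
(array([0.58288988, 0.00476044, 0.23108906]), np.float64(0.022672745677566806))
pad [0.57977401 0.07573394 0.0715    ] [-32.68419661  -0.23736962  46.53346858] [0.54542504 0.06700805 0.27021561]
radius 0.21465777195644287 phi 0.9919725217051488
```

```bash
python3 -m inch '[[0,-0.0025,-0.004,0],[0,0,0,0]]' - 40
```

```text
t: 9.3
eef_pos: [0.546, 0.0671, 0.271]
tool_rot: [-0.002, 0.647, 0.763, -0.001]
contact_force: [-8.7, 1.8, 11.9]
gripper_width: 0.187
grasp_force: 59.4
```

```bash
python3 -m inch '[[0,0.0141,-0.0094,0],[0,0.0152,-0.0074,0],[0,0.0158,-0.0063,0],[0,0.0163,-0.0051,0],[0,0,0,0]]';python3 -m inch '[[0,0.0164,-0.0038,0],[0,0.0169,-0.0025,0],[0,0.017,-0.0012,0],[0,0,0,0]]'
```

```text
t: 9.8
eef_pos: [0.609, 0.0781, 0.2996]
tool_rot: [-0.001, 0.646, 0.763, 0.0]
contact_force: [-7.0, 4.3, 11.8]
gripper_width: 0.183
grasp_force: 58.7
t: 10.2
eef_pos: [0.6584, 0.0867, 0.3058]
tool_rot: [-0.002, 0.646, 0.763, -0.0]
contact_force: [-3.1, 4.4, 8.0]
gripper_width: 0.184
grasp_force: 59.7
```

```bash
python3 -m inch '[[0,0.0168,0.0001,0],[0,0.017,0.0014,0],[0,0.009,0.0013,0],[0,0,0,0]]'
```

```text
t: 10.6
eef_pos: [0.7006, 0.0941, 0.3027]
tool_rot: [-0.002, 0.646, 0.763, -0.0]
contact_force: [-2.5, 6.3, 4.1]
gripper_width: 0.187
grasp_force: 59.6
```

```bash
python3 -m inch '[[0,0,0,0],[0,0,0,0],[0,0,0,0],[0,0,0,0],[0,0,-0.02,0],[0,0,-0.03,0],[0,0,-0.03,0],[0,0,-0.03,0],[0,0,0,0]]' 0.06 20; python3 - <<'E'
from h import *
t=bot.read_camera('top');s=bot.read_camera('scene')
cv2.imwrite('pics/c4.png',np.hstack([t['color'][110:410,100:400],s['color'][110:410,100:400]])[:,:,::-1])
cv2.imwrite('pics/t4.png',t['color'][:,:,::-1]);cv2.imwrite('pics/s4.png',s['color'][:,:,::-1])
p,M,o=pose();print(p,M.round(3),togo([.4825,-.339,.30]),o['q'].round(2))
E
```

```text
t: 11.5
eef_pos: [0.7021, 0.0906, 0.419]
tool_rot: [0.003, 0.647, 0.762, 0.003]
contact_force: [0.4, 0.1, 1.1]
gripper_width: 0.7
grasp_force: 0.0
[0.7006922  0.09101725 0.41432008] [[-0.162  0.987  0.001]
 [ 0.987  0.162  0.   ]
 [-0.     0.001 -1.   ]] [-0.38888604 -0.28525577  0.11396729] [-0.59  0.49  0.61  1.22 -0.27  1.51  0.15]
```

View pics/c4.png

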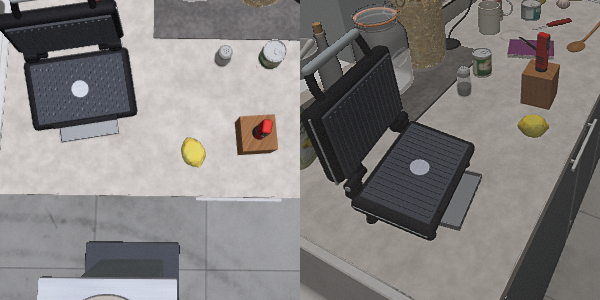

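The lid is standing open and the stand, tin, shaker and lemon haven't moved. The pad shows at (180,199) in the top view and (219,277) in the scene view. Now for the thermometer.

```bash
python3 -m inch '[[0,0,0,-8.07],[0,0,0,-8.07],[0,0,0,-8.07],[0,0,0,-8.07],[0,0,0,-8.07],[0,0,0,-8.07],[0,0,0,-8.07],[0,0,0,-8.07],[0,0,0,-8.07]]' && python3 -m inch '[[0.039,0,0,0],[0.039,0,0,0],[0.039,0,0,0],[0.039,0,0,0],[0,-0.04,0,0],[0,-0.04,0,0],[0,-0.04,0,0],[0,-0.04,0,0],[0,-0.04,0,0],[0,-0.04,0,0],[0,-0.04,0,0],[0,-0.04,0,0]]' && python3 -m inch '[[0,-0.04,0,0],[0,-0.04,0,0],[0,-0.04,0,0],[0,0,0.03,0],[0,0,0.03,0],[0,0,0.03,0],[0,0,0,0]]'; python3 - <<'E'
from h import *
p,M,o=pose();print(p,M.round(3),togo([.4827,-.3395,.164]),o['q'].round(2))
t,s=[dict(bot.read_camera(n)) for n in('top','scene')]
c=[]
for f,(x0,x1,y0,y1) in(('t4',(160,200,180,220)),('s4',(195,245,260,300))):
    g=cv2.imread(f'pics/{f}.png',0)[y0:y1,x0:x1];m=(g>135).astype(np.uint8)
    k=max(cv2.findContours(m,0,1)[0],key=cv2.contourArea);e=cv2.fitEllipse(k);print(e);c.append((e[0][0]+x0,e[0][1]+y0))
print('pad',c,two(t,c[0],s,c[1]))
E
```

```text
t: 12.5
eef_pos: [0.6999, 0.0914, 0.4118]
tool_rot: [-0.001, 0.067, 0.998, -0.0]
contact_force: [-0.5, 0.7, 0.2]
gripper_width: 0.707
grasp_force: 0.0
t: 13.7
eef_pos: [0.5004, -0.2049, 0.4124]
tool_rot: [-0.001, 0.07, 0.998, 0.0]
contact_force: [-0.6, -0.5, -0.1]
gripper_width: 0.704
grasp_force: 0.0
t: 14.4
eef_pos: [0.4822, -0.3205, 0.3186]
tool_rot: [-0.005, 0.07, 0.998, 0.002]
contact_force: [-0.7, -0.1, 0.2]
gripper_width: 0.701
grasp_force: 0.0
[ 0.48218632 -0.32049765  0.31861911] [[-0.99   0.139 -0.009]
 [ 0.139  0.99   0.004]
 [ 0.009  0.003 -1.   ]] [-0.00460491 -0.0191899   0.1545282 ] [-0.02  0.28  0.63  1.7  -0.17  1.23  2.08]
((19.489940643310547, 18.196025848388672), (16.21811294555664, 16.820606231689453), 93.70964050292969)
((24.133562088012695, 16.71769142150879), (14.480985641479492, 18.487070083618164), 91.32515716552734)
pad [(179.48994064331055, 198.19602584838867), (219.1335620880127, 276.7176914215088)] (array([0.58269065, 0.07352134, 0.06939157]), np.float64(0.00017368578640302232))
```

```bash
python3 -m inch '[[0,-0.019,0,0],[0,0,0.04,0],[0,0,0.04,0],[0,0,0.04,0],[0,0,0.02,0],[0,0,0.012,0],[0,0,0,0]]' && python3 -m inch '[[0,0,0,0],[0,0,0,0],[0,0,0,0],[0,0,0,0],[0,0,0,0],[0,0,0,0]]' 0.0 40; python3 - <<'E'
from h import *
p,M,o=pose();print(p,M.round(3),o['contact_force'],o['torque'].round(2))
t=bot.read_camera('top');s=bot.read_camera('scene')
f=lambda r,x,y,w,h:cv2.resize(r['color'][y:y+h,x:x+w],(400,400),interpolation=2)
cv2.imwrite('pics/c5.png',np.hstack([f(t,320,190,100,100),f(s,290,110,110,110)])[:,:,::-1])
E
```

```text
t: 15.2
eef_pos: [0.4825, -0.3413, 0.1718]
tool_rot: [-0.0, 0.07, 0.998, 0.0]
contact_force: [-0.0, -0.2, -0.7]
gripper_width: 0.704
grasp_force: 0.0
t: 15.8
eef_pos: [0.4833, -0.3412, 0.1733]
tool_rot: [0.001, 0.069, 0.998, 0.0]
contact_force: [-0.0, 2.3, 6.0]
gripper_width: 0.223
grasp_force: 38.4
[ 0.48331479 -0.34120538  0.17329885] [[-0.99   0.139  0.002]
 [ 0.139  0.99   0.   ]
 [-0.002  0.    -1.   ]] [-0.04472117  2.33803852  6.01377655] [ 0.66  0.06 -0.04]
```

View pics/c5.png

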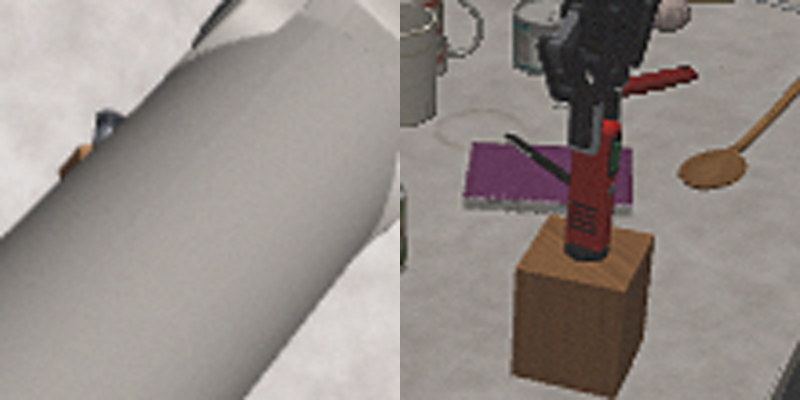

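The jaws are closed on the red handle, with the cap just showing above the finger at (610,130) in the crop. Opening is 19 mm. Now I'll lift.

```bash
python3 -m inch '[[0,0,-0.008,0],[0,0,-0.012,0],[0,0,-0.02,0],[0,0,-0.02,0],[0,0,-0.02,0],[0,0,-0.02,0],[0,0,-0.02,0],[0,0,-0.02,0],[0,0,0,0],[0,0,0,0],[0,0,0,0]]' - 60; python3 - <<'E'
from h import *
t=bot.read_camera('top');s=bot.read_camera('scene')
for n,r in(('top',t),('scene',s)):
    m=red(r['color']).astype(np.uint8)
    for k in cv2.findContours(m,0,2)[0]:
        if cv2.contourArea(k)>25: print(n,cv2.minAreaRect(k))
cv2.imwrite('pics/c6.png',cv2.resize(s['color'][80:230,270:420],(500,500),interpolation=2)[:,:,::-1])
E
```

```text
t: 17.0
eef_pos: [0.4817, -0.3409, 0.3108]
tool_rot: [-0.001, 0.07, 0.998, 0.0]
contact_force: [0.2, 0.3, -1.6]
gripper_width: 0.223
grasp_force: 60.1
top ((535.95947265625, 210.2567596435547), (41.384159088134766, 8.137334823608398), 35.53767776489258)
```

View pics/c6.png

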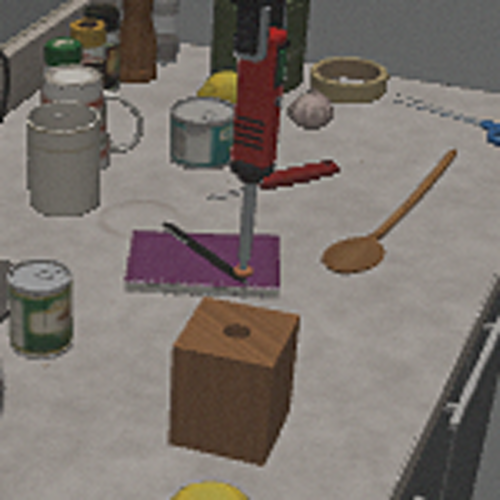

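The thermometer is clear of the stand and hanging upright, with its foot at about (342.6,161.3) in the scene view. The tool can't tilt, so I plan to pivot the thermometer in the jaws by pushing its stem against the fixed side of the grill, then turn that lean towards the grill's front.

```bash
python3 - <<'E'
from h import *
t=bot.read_camera('top');s=bot.read_camera('scene');p,M,o=pose()
oo,d=ray(s,342.6,161.3)
A=np.c_[d,[0,0,-1]];k=np.linalg.lstsq(A,np.array([p[0],p[1],0])-oo,rcond=None)[0];print('tip',oo+k[0]*d,p)
for n,u,v,z in(('shaker',324,159,.09),('tin',374,158,.072),('lemon',293,262,.03)):print(n,onz(t,u,v,z))
print(M.round(3))
E
python3 -m inch '[[0,0,0,8.07],[0,0,0,8.07],[0,0,0,8.07],[0,0,0,8.07],[0,0,0,8.07],[0,0,0,8.07],[0,0,0,8.07],[0,0,0,8.07],[0,0,0,8.07],[0,0,0,0]]'; python3 - <<'E'
from h import *
print(togo([.5743,-.095,.31]),pose()[1].round(3))
E
```

```text
tip [ 0.48216334 -0.34104518  0.14610727] [ 0.48185092 -0.34115106  0.31099238]
shaker [ 0.6784887  -0.26150363  0.09      ]
tin [ 0.68909023 -0.38288366  0.072     ]
lemon [ 0.44236444 -0.1939373   0.03      ]
[[-0.99   0.139 -0.001]
 [ 0.139  0.99   0.001]
 [ 0.001  0.    -1.   ]]
t: 18.2
eef_pos: [0.4822, -0.3411, 0.3113]
tool_rot: [-0.0, 0.647, 0.762, -0.0]
contact_force: [0.0, -0.3, -1.4]
gripper_width: 0.214
grasp_force: 60.0
[0.22797457 0.13073061 0.00117406] [[-0.162  0.987 -0.001]
 [ 0.987  0.162 -0.   ]
 [ 0.    -0.001 -1.   ]]
```

```bash
python3 -m inch '[[0.03,0.018,0,0],[0.03,0.018,0,0],[0.03,0.018,0,0],[0.03,0.018,0,0],[0.03,0.018,0,0],[0.03,0.018,0,0],[0.03,0.018,0,0],[0.018,0.005,0,0],[0,0,0,0]]' - 30 && python3 -m inch '[[0,0,0.03,0],[0,0,0.03,0],[0,0,0.03,0],[0,0,0.03,0],[0,0,0,0],[0,0,0,0]]' - 20; python3 - <<'E'
from h import *
s=bot.read_camera('scene');print(pose()[0])
cv2.imwrite('pics/c7.png',cv2.resize(s['color'][120:320,180:380],(600,600),interpolation=2)[:,:,::-1])
E
```

```text
t: 19.1
eef_pos: [0.5752, -0.0909, 0.3111]
tool_rot: [-0.001, 0.643, 0.766, 0.0]
contact_force: [-0.0, -0.8, -1.8]
gripper_width: 0.217
grasp_force: 60.0
t: 19.7
eef_pos: [0.5742, -0.0962, 0.1923]
tool_rot: [0.0, 0.647, 0.763, -0.0]
contact_force: [0.8, -0.1, -1.5]
gripper_width: 0.224
grasp_force: 59.9
[ 0.57502822 -0.09621722  0.19324843]
```

View pics/c7.png

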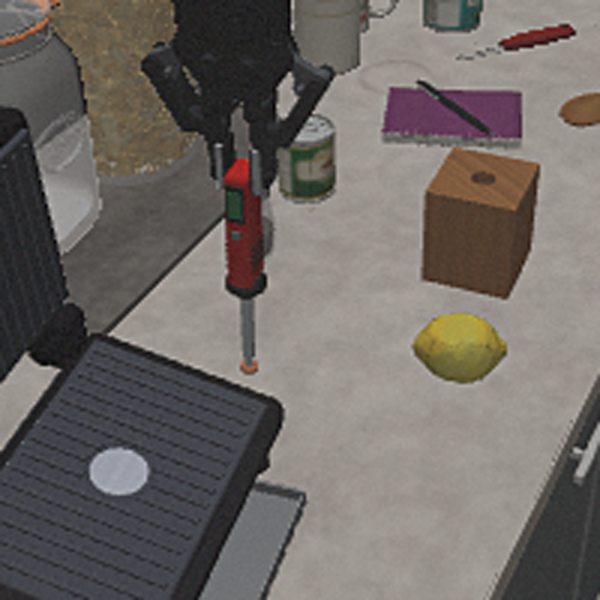

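The view shows the thermometer upright to the right of the grill. Its foot is at about (249,367) in the crop and the way to the side wall is clear.

```bash
python3 -m inch '[[0.015,0,0,0],[0.015,0,0,0],[0,0,0,0]]' 0.019 20 && python3 -m inch '[[0.006,0,0,0],[0.006,0,0,0],[0.004,0,0,0],[0,0,0,0]]' && python3 -m inch '[[0.005,0,0,0],[0.005,0,0,0],[0,0,0,0]]'
```

```text
t: 20.05
eef_pos: [0.5706, -0.0636, 0.1935]
tool_rot: [0.001, 0.646, 0.764, 0.001]
contact_force: [-0.3, -0.6, -1.3]
gripper_width: 0.223
grasp_force: 39.7
t: 20.45
eef_pos: [0.5674, -0.0497, 0.1921]
tool_rot: [0.001, 0.647, 0.763, 0.0]
contact_force: [2.0, -1.7, -2.0]
gripper_width: 0.222
grasp_force: 36.5
t: 20.75
eef_pos: [0.5651, -0.039, 0.1917]
tool_rot: [-0.0, 0.647, 0.763, -0.0]
contact_force: [0.9, -1.8, -1.0]
gripper_width: 0.221
grasp_force: 36.4
```

```bash
python3 -m inch '[[0.005,0,0,0],[0.005,0,0,0],[0,0,0,0]]' && python3 -m inch '[[0,0,-0.02,0],[0,0,-0.03,0],[0,0,-0.03,0],[0,0,-0.03,0],[0,0,0,0]]' 0.0 60; python3 -m inch '[[0,0,0,-8.2],[0,0,0,-8.2],[0,0,0,-8.2],[0,0,0,-8.2],[0,0,0,-8.2],[0,0,0,-8.2],[0,0,0,-8.2],[0,0,0,-8.2],[0,0,0,-8.2],[0,0,0,-8.2],[0,0,0,-8],[0,0,0,0]]'
cat >> h.py <<'E'
def axis():
    s=bot.read_camera('scene');p,M,o=pose();K,T=s['mtx'],s['world_from_camera']
    def proj(P):
        c=T[:3,:3].T@(P-T[:3,3]);return K[0,2]-K[0,0]*c[0]/c[2],K[1,2]+K[1,1]*c[1]/c[2]
    u,v=proj(p);h=cv2.cvtColor(s['color'],cv2.COLOR_RGB2HSV).astype(int)
    def pts(m,top):
        m=m.astype(np.uint8);yy,xx=np.mgrid[:420,:560];m[(abs(xx-u)>60)|(yy<v-30)|(yy>v+130)]=0
        cs=[k for k in cv2.findContours(m,0,1)[0]];k=max(cs,key=cv2.contourArea);q=np.zeros_like(m);cv2.drawContours(q,[k],-1,1,-1)
        return np.argwhere(q)[:,::-1].astype(float)
    def hit(px):
        o1,d=ray(s,*px);n=M[:,1];return M.T@(o1+d*((p-o1)@n)/(d@n)-p)
    H,S,V=h[...,0],h[...,1],h[...,2]
    r=pts(((H<5)|(H>172))&(S>150)&(V>40),0);c=pts((H>4)&(H<16)&(S>100)&(V>90),0)
    a=r.mean(0);w=np.linalg.svd(r-a,full_matrices=False)[2][0]*np.sign(np.linalg.svd(r-a,full_matrices=False)[2][0][1])
    A,B=hit(a),hit(a+w*12);e=A-B
    print('tcp px',u,v,'red',a,len(r),w,'copper',c.mean(0),len(c))
    F=hit(c.mean(0));print('handle centre',A,'lean(x/z) from handle',np.arctan2(e[0],-e[2]),'foot',F,'lean foot-handle',np.arctan2(A[0]-F[0],F[2]-A[2]))
    return s,p,M,F,A
E
python3 -c "
from h import *
s,p,M,F,A=axis();print(p,M.round(3),pose()[2]['q'].round(2))
cv2.imwrite('pics/chk.png',s['color'][:,:,::-1])"
```

```text
t: 21.05
eef_pos: [0.5631, -0.0289, 0.1915]
tool_rot: [-0.001, 0.647, 0.763, -0.0]
contact_force: [0.5, -1.4, -0.5]
gripper_width: 0.223
grasp_force: 36.1
t: 21.55
eef_pos: [0.5653, -0.0296, 0.3055]
tool_rot: [0.001, 0.647, 0.763, 0.003]
contact_force: [0.9, 0.5, -1.3]
gripper_width: 0.216
grasp_force: 61.0
t: 22.75
eef_pos: [0.5626, -0.0293, 0.3006]
tool_rot: [-0.001, -0.083, 0.997, 0.001]
contact_force: [-0.8, -0.7, -0.9]
gripper_width: 0.216
grasp_force: 60.9
tcp px 245.57155736354238 155.01868057953357 red [242.78794643 168.04464286] 448 [-0.18042288  0.98358913] copper [190.73913043 129.65217391] 23
handle centre [-8.26946658e-03  3.62184837e-17  2.90125594e-02] lean(x/z) from handle 0.2531373915962152 foot [-1.06937434e-01 -4.33249482e-17 -3.70022401e-02] lean foot-handle 2.160454087506306
[ 0.56279351 -0.02942732  0.30081888] [[-0.987 -0.16  -0.002]
 [-0.16   0.987  0.001]
 [ 0.002  0.001 -1.   ]] [-0.52  0.25  0.57  1.76 -0.14  1.18  1.82]
```

```bash
sed -i 's/c=pts(\(.*\),0)$/c=pts(\1\&(np.mgrid[:420,:560][0]>v+35)\&(abs(np.mgrid[:420,:560][1]-u)<30),0)/' h.py; python3 -c "
from h import *
s,p,M,F,A=axis();print(p+M@F)"
```

```text
tcp px 245.5246832300597 154.88329871822182 red [242.68988764 167.98876404] 445 [-0.18389193  0.98294647] copper [236.83333333 220.        ] 18
handle centre [-8.39117347e-03  1.30008950e-17  2.92145596e-02] lean(x/z) from handle 0.25606654807990914 foot [-3.39941154e-02  9.88308997e-17  1.59829036e-01] lean foot-handle 0.19356492927736518
[ 0.5962436  -0.02404719  0.14111153]
```

```bash
python3 -m inch '[[0,0.02,0,0],[0.002,0.025,0,0],[0.002,0.025,0,0],[0.002,0.0286,0,0],[0,0,0.015,0],[0,0,0.015,0],[0,0,0.006,0],[0,0,0,0]]' && python3 -c "
from h import *
s,p,M,F,A=axis();tip=p+M@(F+(F-A)/np.linalg.norm(F-A)*.004);print(p,'tip',tip)
m=cv2.cvtColor(s['color'],cv2.COLOR_RGB2GRAY)[255:300,190:250]>135
d=np.array([.582,.0735,.0715])-tip;print('to pad tool',M.T@d, 'pad px',np.argwhere(m).mean(0)+[255,190])
cv2.imwrite('pics/chk2.png',s['color'][:,:,::-1])"
```

```text
t: 23.65
eef_pos: [0.5409, 0.0663, 0.2648]
tool_rot: [-0.001, -0.081, 0.997, -0.0]
contact_force: [0.3, -0.2, -1.5]
gripper_width: 0.217
grasp_force: 60.9
tcp px 227.7058035091199 200.90949690643214 red [225.59470468 214.71486762] 491 [-0.15159689  0.9884424 ] copper [220.875      264.58333333] 24
handle centre [-7.76871365e-03  3.65090634e-17  3.12062396e-02] lean(x/z) from handle 0.2443277290574315 foot [-3.37906576e-02  7.16104873e-17  1.60184895e-01] lean foot-handle 0.19908141152256703
[0.54144572 0.06624488 0.26565742] tip [0.57544624 0.07178063 0.10152346]
to pad tool [-0.00676965  0.00064361  0.03001789] pad px [276.61764706 219.04201681]
```

```bash
python3 -m inch '[[-0.0022,0.0005,0.01,0],[-0.0022,0,0.01,0],[-0.001,0,0.004,0],[0,0,0,0],[0,0,0,0]]'; python3 -m inch '[[-0.0004,0,0.0015,0],[0,0,0,0]]'; python3 -m inch '[[-0.0004,0,0.0015,0],[0,0,0,0]]'; python3 -m inch '[[-0.0004,0,0.0015,0],[0,0,0,0]]'
```

```text
t: 24.2
eef_pos: [0.5469, 0.0676, 0.2417]
tool_rot: [-0.0, -0.082, 0.997, -0.0]
contact_force: [-0.7, -0.2, -1.4]
gripper_width: 0.216
grasp_force: 60.9
t: 24.4
eef_pos: [0.5473, 0.0678, 0.2404]
tool_rot: [0.0, -0.082, 0.997, 0.0]
contact_force: [0.8, 0.2, -1.0]
gripper_width: 0.213
grasp_force: 60.9
t: 24.6
eef_pos: [0.5476, 0.0679, 0.2387]
tool_rot: [-0.0, -0.082, 0.997, 0.0]
contact_force: [-0.4, 0.5, -1.2]
gripper_width: 0.222
grasp_force: 60.9
t: 24.8
eef_pos: [0.548, 0.068, 0.2371]
tool_rot: [-0.0, -0.082, 0.997, -0.0]
contact_force: [-0.4, 0.1, -1.7]
gripper_width: 0.214
grasp_force: 60.9
```

```bash
for i in 1 2 3; do python3 -m inch '[[-0.0003,0,0.0015,0],[0,0,0,0]]' | grep -E "pos|contact"; done
```

```text
eef_pos: [0.5482, 0.068, 0.2356]
contact_force: [0.1, 0.4, -1.5]
eef_pos: [0.5485, 0.068, 0.2341]
contact_force: [0.8, 0.3, -1.6]
eef_pos: [0.5489, 0.0681, 0.2327]
contact_force: [0.0, 0.3, -0.9]
```

```bash
for i in 1 2; do python3 -m inch '[[-0.0002,0,0.001,0],[0,0,0,0],[0,0,0,0]]' | grep -E "pos|contact"; done; python3 -c "
from h import *
print(np.mean([bot.get_obs()['contact_force'] for _ in range(5)],0))"
```

```text
eef_pos: [0.5491, 0.0681, 0.2319]
contact_force: [0.2, -0.4, -0.6]
eef_pos: [0.5493, 0.0681, 0.2308]
contact_force: [0.3, -0.8, 0.7]
[ 0.25566273 -0.81224822  0.69377063]
```

```bash
python3 -m inch '[[-0.0002,0,0.001,0],[0,0,0,0],[0,0,0,0]]' | grep -E "pos|contact"; python3 -m inch '[[0,0,0,0],[0,0,0,0]]' | grep -E "pos|contact"
```

```text
eef_pos: [0.5496, 0.0682, 0.2298]
contact_force: [-0.5, -0.7, 1.1]
eef_pos: [0.5495, 0.0682, 0.2298]
contact_force: [-1.7, 0.3, 0.3]
```

```bash
python3 -m inch '[[-0.0002,0,0.001,0],[-0.0002,0,0.0008,0],[0,0,0,0],[0,0,0,0]]' | grep -E "pos|contact"; for i in 1 2 3 4; do python3 -m inch '[[0,0,0,0]]' | grep -E "contact|grasp"; done; python3 -c "
from h import *
s,p,M,F,A=axis();tip=p+M@(F+(F-A)/np.linalg.norm(F-A)*.004);print(p,'tip',tip,'err tool',M.T@(np.array([.582,.0735,.0715])-tip))
for n in('top',):
    r=bot.read_camera(n);h=cv2.cvtColor(r['color'],cv2.COLOR_RGB2HSV);print(r['color'][100:125:6,120:230:20].mean(2).astype(int).tolist())"
```

```text
eef_pos: [0.5499, 0.0683, 0.228]
contact_force: [-0.8, 0.5, 1.6]
contact_force: [-0.2, 0.2, 1.5]
grasp_force: 61.2
contact_force: [-0.9, 0.2, 0.2]
grasp_force: 61.2
contact_force: [-0.6, -0.7, 1.3]
grasp_force: 61.2
contact_force: [-0.4, -0.7, 1.2]
grasp_force: 61.2
tcp px 225.3637262979733 217.73483739616037 red [222.9978355  230.75541126] 462 [-0.16527419  0.98624766] copper [218.78947368 275.94736842] 19
handle centre [-8.59748716e-03  7.97362881e-17  3.18211390e-02] lean(x/z) from handle 0.2537821394015913 foot [-3.36827231e-02 -5.00702098e-18  1.56381537e-01] lean foot-handle 0.19873187459830757
[0.54991959 0.06824592 0.22800122] tip [0.5839371  0.07386801 0.06769982] err tool [ 1.97101721e-03 -4.74816176e-05 -3.80026234e-03]
[[196, 192, 190, 184, 198, 204], [190, 176, 110, 196, 114, 202], [128, 153, 209, 163, 38, 207], [158, 162, 35, 45, 52, 201], [170, 162, 47, 33, 8, 204]]
```

```bash
python3 -c "
from station import bot
print(bot.hand_in())"
```

```text
the job is handed in; nothing more can be done
None
```

The job is handed in, though no verdict came back: the lid is open on its stop, the thermometer's foot is on the pad pushed in about 4 mm and near square by camera, and nothing next to the stand was touched; the first grip on the lid handle slipped and I regripped lower.

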